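Wind the loaded block carriage up to its stop

TASK

Two identical feed stands stand on the histology bench; one carries a wax-embedded tissue block in the clamp of its carriage, the other clamp is empty. By its handwheel, wind the carriage that carries the block forward until it touches its stop, then let go of the handle. Leave the empty stand's handwheel as it is.

Things in the scene. Friction and masses are not known exactly. Their poses are not given: they have to be found in the camera images.
- feed_crank (a point): LOADED stand's handwheel: aluminium disc, 114 mm wide, vertical axis, rim top 91 mm up. Upright black handle 45 mm from the axis: sleeve 20 mm thick, 90 to 134 mm up, free to spin on its pin. Point on the axis, 114 mm up; its x axis turns with the wheel, points at the handle (any start angle). Clockwise from above drives the carriage to the stop, 60 mm a turn, about 2 N; stays where left.
- feed_nose (a point): LOADED stand's carriage, an aluminium block 56 x 84 x 18 mm on rails, a white cassette with a cream wax block (42 x 30 mm, top 84 mm up) in its clamp. Point: middle of its front face, 60 mm above the table; x: its way to the stop. Bed 300 x 130 mm, 42 mm high; the wheel is at the bed's end near the robot, axis 120 mm behind this face at the start.
- feed_stop_face (a point): LOADED stand's stop: dark steel block across the rails, 24 mm thick, 84 mm wide, top 85 mm above the table, at a new place each time, 30 to 55 mm ahead of the carriage's front face. Point: middle of the face that the carriage meets, 60 mm up; it coincides with feed_nose when they touch. There the wheel goes solid.
- idle_grip (a point): The other stand, alike but with an EMPTY clamp, beside the loaded one on either side: centre of its wheel's upright handle, 114 mm above the table. It must stay where it is.

How it is judged:
By the outcome, as a careful person would: the job done as asked, in the order asked, and still so for the second after the job is handed in, with the robot touching nothing.
It also fails if it takes over 40 s, if anything falls off the work surface, if the arm or the gripper's body presses on something with over 40 N, if the wrist force passes 120 N, or if a joint passes its speed limit or range.

ROBOT

A 6-joint arm with a two-finger parallel gripper is mounted at the origin on the work surface. World frame = base frame: x ahead of the robot, y to its left, z up, the work surface at z = 0. Lengths are in m, angles in rad, forces in N, time in s.
With the tool pointing down it reaches from about 0.375 to 0.975 m from the base axis. Payload 3.8 kg.
Tool frame: the origin (TCP) lies at the very end of the fingers, on their centre line; the grasp point (between the pads) lies 19 mm behind it; z points along the fingers, y is the line along which they close (so a half turn about z gives the same grasp; the last joint's range is limited). The gripper opens to 85 mm and grips with 20 to 120 N. Pads are 22 mm wide; open, the fingers measure 114 mm over their backs; the gripper's body (76 mm by 85 mm) begins 54 mm behind the grasp point. The pads swing forward as they close: fully open they stand 13 mm farther back than shut.
Start: joints at [1.094, 0.264, 1.604, -0, 1.274, -0.037], TCP at [0.287, 0.611, 0.231] pointing down, gripper open.
Joint ranges: [-2.63, 2.63], [-0.94, 2.18], [0.31, 2.57], [-1.31, 4.45], [0, 2.66], [-2.55, 2.55]. Speed limits (rad/s): [2.57, 2.57, 3.14, 3.14, 3.14, 3.14].

INTERFACE

Orientations are given as a rotation vector (axis times angle).
In Python, from workcell import bot gives the robot as it stands.
- The arm moves only by the shell command python3 -m creep 'ROWS' [FORCE]. ROWS is JSON, a list of rows, each a list of 5 numbers: the shift along the tool's x, y, z in units of 0.05 m (1.0 is 0.05 m), then the turn about the tool's z in units of 0.1 rad (1.0 is 0.1 rad), then the opening, from 0 (shut) to 1 (fully open). In form: [[tx, ty, tz, spin, hand], ...]. A call has 1 to 20 rows; each row shifts and turns the commanded pose from where the row before left it, along the tool's axes as they then stand; what a row does not reach is not made up. A row lasts 1/8 s, in which the tool goes at most 62.5 mm and 10.7 degrees, less where a joint would pass 70% of its speed; a pose out of reach is approached as far as the arm can. A call with a number of a shift or a turn outside -1 to 1 is refused whole. A call with a gripper value outside its range is refused whole. The fingers move at their own pace and stop on an object; FORCE is the grip in N (left out, the last holds). Time passes only in rows, so rows that do not move let the fingers close. It gives the time, the measured TCP pose, the force, the opening and the grip force at its end, in the units of the state.
- bot.read_state(): the state, without advancing time (a new reading comes with each control period).
- bot.read_camera(name): name is "scene" or "top"; returns a dict with "pixels" (420x560x3 uint8, red, green, blue), "vfov" (degrees; the focal length in pixels is half the picture's height over the tangent of half this angle, whatever the lens; pixels are square), "cx", "cy" (the principal point, pixels), "dist_coeffs" ([k1, k2, p1, p2, k3] as OpenCV has them; the pictures are not rectified), "world_to_cam" (4x4, takes a point from world to camera coordinates). Camera axes: x right, y down, z forward; pixel columns grow to the right and rows downward; lengths in m; the calibration is good to about 2 mm. A picture is of the moment at which its call begins. There is no depth.
- bot.finish_job(): hands the job in; it is judged then, once.
Trained networks look in a picture, given as the dict that the camera call returned (one of the last four; its "shot" number tells which), for a name from the list of things; names that differ only in an ending like _2 or _b are one class to them, and where a whole thing is asked for, a point or a joint stands for the part that bears it (a point fixed in the world has none). Each returns a list of dicts, best first, with "score" (0 to 1); they miss things now and then, are a little off and sometimes report something else, mostly with a low value. They report only what shows in the picture. A call takes as long as a camera call.
- bot.look_for(target, picture): "bbox" ([left, top, right, bottom] in pixels, round what is visible of it).
- bot.regions_of(target, picture): "mask" (420x560 bool, what is visible of it) and "bbox" ([left, top, right, bottom] in pixels, round what is visible of it).
The state is a dict: "time": time; "q": joint angles; "joint_vel": joint speeds; "joint_torque": joint torques, N m; "tool_pos": TCP position; "tcp_rot": TCP orientation; "wrist_force": force on the tool from outside, world axes, zero at the start; "torque": the same for the moment, N m; "width": opening from 0.0 (shut) to 1.0 (fully open); "grip_force": force on a finger pad.
Only numpy, scipy, OpenCV 4.12 (cv2) and the standard library are available. Lean on these libraries where they do the work, as an engineer would, in place of code of your own. Each camera call takes 0.05 s, during which the arm holds its last target. There are 200 camera calls.

## Working session

There is one attempt and no reset: what is moved stays moved. The work goes in short steps, Python scripts to look and compute and a shell command to move; the robot and the scene stay as the last step left them, time stands still between calls to the robot, and variables do not carry over. Pictures are saved under pics/ and viewed, at most 10 in all, crops included, and the job is handed in when it is done.

```bash
mkdir -p pics
python3 - <<'E'
from workcell import bot
import cv2, numpy as np
for n in("scene","top"):
    p=bot.read_camera(n); cv2.imwrite(f"pics/{n}0.png",p["pixels"][:,:,::-1])
    print(n,p["vfov"],p["cx"],p["cy"],p["dist_coeffs"],np.round(p["world_to_cam"],4).tolist())
    for t in("feed_crank","feed_nose","feed_stop_face","idle_grip"):
        print(t,[(np.round(d["bbox"]).tolist(),round(d["score"],2)) for d in bot.look_for(t,p)[:3]])
s=bot.read_state();print(s)
E
```

```text
scene 42.23887750796328 282.1063924070559 199.71032326985232 [0.06258739 0.         0.         0.         0.        ] [[0.4101, 0.912, -0.0092, -0.2552], [0.6178, -0.2852, -0.7328, -0.2919], [-0.6709, 0.2948, -0.6804, 1.6501], [0.0, 0.0, 0.0, 1.0]]
feed_crank [([170.0, 191.0, 222.0, 228.0], 0.89)]
feed_nose [([184.0, 232.0, 230.0, 263.0], 0.9)]
feed_stop_face [([187.0, 263.0, 232.0, 290.0], 0.67)]
idle_grip [([316.0, 131.0, 357.0, 176.0], 0.81), ([184.0, 262.0, 232.0, 292.0], 0.45), ([171.0, 192.0, 223.0, 232.0], 0.43)]
top 53.81380272707917 281.055181349558 217.24015896903586 [-0.00726326  0.          0.          0.          0.        ] [[-0.0128, -0.9998, -0.0127, 0.0099], [-0.9932, 0.0142, -0.1156, 0.6236], [0.1158, 0.0111, -0.9932, 0.9474], [0.0, 0.0, 0.0, 1.0]]
feed_crank [([333.0, 228.0, 382.0, 282.0], 0.62)]
feed_nose [([340.0, 198.0, 384.0, 229.0], 0.86)]
feed_stop_face [([350.0, 174.0, 385.0, 186.0], 0.79)]
idle_grip [([177.0, 237.0, 227.0, 290.0], 0.67)]
{'time': 0.5, 'q': array([ 1.09410158e+00,  2.63903557e-01,  1.60405890e+00, -4.97091881e-05,
        1.27366808e+00, -3.69176730e-02]), 'joint_vel': array([ 0.00057317, -0.00112987, -0.00307658,  0.00021121,  0.00101625,
        0.00137176]), 'joint_torque': array([-8.10020956e-04, -5.14408100e+01, -3.67238295e+01, -2.49481509e-04,
        2.64641480e-03,  4.52185702e-06]), 'tool_pos': array([0.28738891, 0.61073625, 0.23124546]), 'tcp_rot': array([ 6.85216604e-01,  3.06591817e+00, -7.65199583e-05]), 'wrist_force': array([ 0.86592577, -0.35321896, -0.42750813]), 'torque': array([-0.01377756, -0.0245875 ,  0.02947089]), 'grip_force': 0.0, 'width': 1.0031977928675495}
```

Run:
```python
import cv2
a=cv2.imread("pics/top0.png")[130:330,160:420];cv2.imwrite("pics/t0.png",cv2.resize(a,None,fx=3,fy=3,interpolation=cv2.INTER_CUBIC))
a=cv2.imread("pics/scene0.png")[110:310,140:400];cv2.imwrite("pics/s0.png",cv2.resize(a,None,fx=3,fy=3,interpolation=cv2.INTER_CUBIC))
```

```text
(no output)
```

View pics/t0.png

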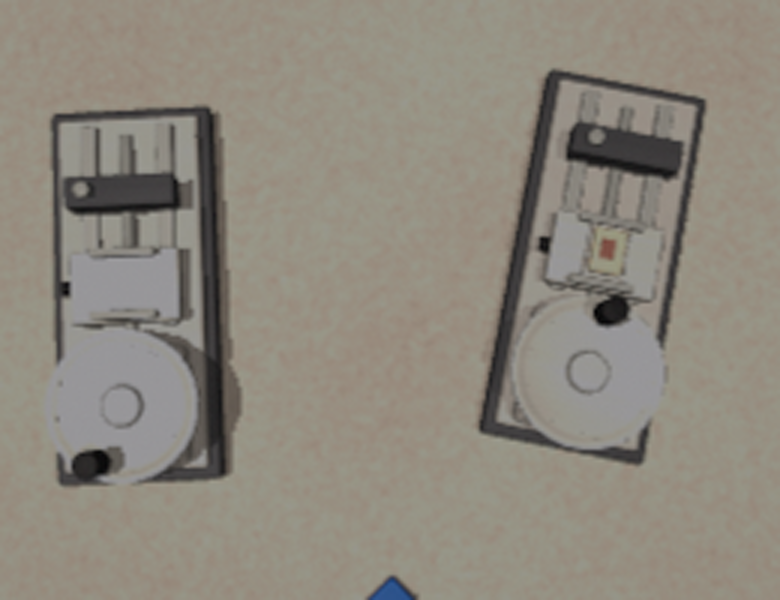

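View pics/s0.png

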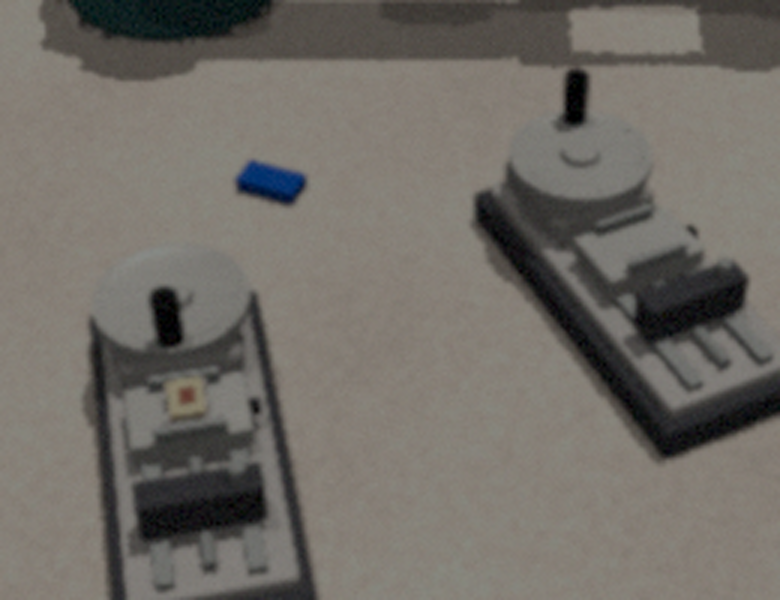

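The top view shows the loaded stand on the right of the crop: wheel hub at (589,372), handle at (612,311), stop front edge at about (625,165). The idle stand is on the left, with its handle at (91,464). In the scene view the loaded handle runs from (165,293) to (171,340).

```bash
cat > h.py <<'E'
import cv2, numpy as np
from workcell import bot
def K(p):
    f=p["pixels"].shape[0]/2/np.tan(np.radians(p["vfov"]/2)); return np.array([[f,0,p["cx"]],[0,f,p["cy"]],[0,0,1]])
def at(p,uv,z):
    n=cv2.undistortPoints(np.array([[uv]],float),K(p),np.array(p["dist_coeffs"])).ravel()
    W=np.array(p["world_to_cam"]);R=W[:3,:3];c=-R.T@W[:3,3];d=R.T@np.r_[n,1]
    return (c+d*(z-c[2])/d[2])
def proj(p,X):
    W=np.array(p["world_to_cam"]);return cv2.projectPoints(np.atleast_2d(np.array(X,float)),cv2.Rodrigues(W[:3,:3])[0],W[:3,3],K(p),np.array(p["dist_coeffs"]))[0][:,0]
E
python3 - <<'E'
from h import *
t=bot.read_camera("top");s=bot.read_camera("scene")
T=lambda u,v:(160+(u+.5)/3-.5,130+(v+.5)/3-.5)
S=lambda u,v:(140+(u+.5)/3-.5,110+(v+.5)/3-.5)
r=lambda n,x:print(n,np.round(x,4))
for c in[(553,72),(704,100),(640,462),(483,432)]: r("bed",at(t,T(*c),.042))
r("wheel T",at(t,T(588.5,371),.091)); r("wheel S",at(s,S(170,299),.091))
r("handle T mid",at(t,T(611,312),.114)); r("handle S mid",at(s,S(167,317),.114))
r("handle S top",at(s,S(165,294),.134)); r("idle handle T",at(t,T(91,464),.114))
for n,c in [("noseL",(566,210)),("noseR",(664,230))]: r(n,at(t,T(*c),.06))
for n,c in [("stopL",(568,158)),("stopR",(679,175))]: r(n,at(t,T(*c),.07))
# black mask
for n,p in(("top",t),("scene",s)):
    d=bot.regions_of("feed_crank",p); 
    if d: 
        v=p["pixels"].max(2)<45; m=d[0]["mask"]; x0,y0,x1,y1=map(int,d[0]["bbox"]); b=np.zeros_like(m);b[y0-8:y1+8,x0-8:x1+8]=1
        nn,l,st,ce=cv2.connectedComponentsWithStats((v&b).astype(np.uint8)); print(n,st[1:].tolist(),ce[1:].tolist(),[at(p,c,.114).round(4).tolist() for c in ce[1:]])
E
```

```text
bed [ 0.7746 -0.1518  0.042 ]
bed [ 0.7498 -0.2713  0.042 ]
bed [ 0.4652 -0.2094  0.042 ]
bed [ 0.4897 -0.089   0.042 ]
wheel T [ 0.5344 -0.1639  0.091 ]
wheel S [ 0.538  -0.1648  0.091 ]
handle T mid [ 0.5761 -0.1777  0.114 ]
handle S mid [ 0.5785 -0.177   0.114 ]
handle S top [ 0.5769 -0.1755  0.134 ]
idle handle T [0.4719 0.1986 0.114 ]
noseL [ 0.6598 -0.1558  0.06  ]
noseR [ 0.6431 -0.231   0.06  ]
stopL [ 0.6988 -0.1571  0.07  ]
stopR [ 0.6842 -0.242   0.07  ]
top [[330, 220, 1, 1, 1], [329, 225, 1, 1, 1], [358, 229, 11, 9, 75], [328, 230, 1, 2, 2], [327, 235, 1, 3, 3], [326, 241, 1, 3, 3], [325, 246, 1, 4, 4], [324, 251, 1, 3, 3]] [[330.0, 220.0], [329.0, 225.0], [363.32, 233.2], [328.0, 230.5], [327.0, 236.0], [326.0, 242.0], [325.0, 247.5], [324.0, 252.0]] [[0.607, -0.1062, 0.114], [0.5961, -0.1037, 0.114], [0.5771, -0.1777, 0.114], [0.5841, -0.1012, 0.114], [0.5721, -0.0987, 0.114], [0.5591, -0.0962, 0.114], [0.5472, -0.0938, 0.114], [0.5376, -0.0914, 0.114]]
scene [[191, 206, 10, 20, 144], [225, 216, 1, 1, 1], [225, 218, 1, 1, 1], [171, 224, 4, 15, 42]] [[195.28472222222223, 215.70138888888889], [225.0, 216.0], [225.0, 218.0], [172.5, 231.11904761904762]] [[0.5795, -0.1774, 0.114], [0.6062, -0.1217, 0.114], [0.6118, -0.1237, 0.114], [0.6029, -0.2325, 0.114]]
```

```bash
python3 -m creep '[[0,0,0,-0.88,1],[0,0,0,-0.88,1],[0,0,0,-0.88,1],[0,0,0,-0.88,1],[0,0,0,-0.88,1],[0,0,0,0,1]]'
python3 -m creep '[[-0.29,-0.79,0,0,1],[-0.29,-0.79,0,0,1],[-0.29,-0.79,0,0,1],[-0.29,-0.79,0,0,1],[-0.29,-0.79,0,0,1],[-0.29,-0.79,0,0,1],[-0.29,-0.79,0,0,1],[-0.29,-0.79,0,0,1],[-0.29,-0.79,0,0,1],[-0.29,-0.79,0,0,1],[-0.29,-0.79,0,0,1],[-0.29,-0.79,0,0,1],[-0.29,-0.79,0,0,1],[-0.29,-0.79,0,0,1],[-0.29,-0.79,0,0,1],[-0.29,-0.79,0,0,1],[-0.29,-0.79,0,0,1],[-0.29,-0.79,0,0,1],[-0.29,-0.79,0,0,1],[0,0,0,0,1]]'
```

```text
time: 1.45
tool_pos: [0.2874, 0.6108, 0.2314]
tcp_rot: [0.001, 3.142, 0.0]
wrist_force: [1.3, 0.0, 0.3]
width: 1.001
grip_force: 0.0
time: 3.95
tool_pos: [0.5637, -0.1423, 0.2313]
tcp_rot: [0.007, 3.141, -0.001]
wrist_force: [-0.2, 0.1, 0.2]
width: 0.999
grip_force: 0.0
```

```bash
python3 -m creep '[[-0.13,-0.35,0,0,1],[-0.13,-0.35,0,0,1],[0,0,0.8,0,1],[0,0,0.8,0,1],[0,0,0.6,0,1],[0,0,0.34,0,1],[0,0,0,0,1],[0,0,0,0,1]]' 30
python3 - <<'E'
from h import *
a=[bot.read_camera(n)["pixels"][:,:,::-1] for n in("top","scene")]
c=np.hstack([a[0][170:300,310:420],a[1][150:280,140:250]]);cv2.imwrite("pics/g1.png",cv2.resize(c,None,fx=3.5,fy=3.5,interpolation=2))
E
```

```text
time: 4.95
tool_pos: [0.5773, -0.1751, 0.1058]
tcp_rot: [-0.0, 3.139, -0.001]
wrist_force: [-0.2, -0.0, 0.4]
width: 1.001
grip_force: 0.0
```

View pics/g1.png

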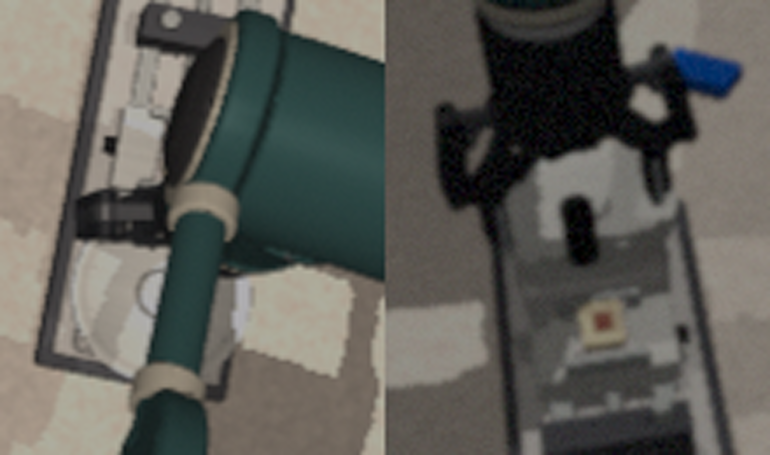

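The image shows the fingers straddling the black handle in the scene half: handle at (580,230), finger tips at about (458,205) and (657,200). I'll check this by projecting the finger positions.

Run:
```python
from h import *
p=bot.read_camera("scene")
for x,y,z in[(.5773,-.1751+.0425,.119),(.5773,-.1751-.0425,.119),(.5773,-.1751+.057,.119),(.5773,-.1751-.057,.119),(.577,-.1775,.134),(.577,-.1775,.091)]:
    u=proj(p,(x,y,z))[0];print((u-[140,150])*3.5+[385,0])
```

```text
[648.23471647 199.65333813]
[510.32011335 241.64761892]
[671.10513898 192.68628855]
[486.1023437  249.01849468]
[573.04012835 202.98001035]
[581.57541206 254.52362852]
```

```bash
python3 -m creep '[[0,0,0,0,0],[0,0,0,0,0],[0,0,0,0,0],[0,0,0,0,0],[0,0,0,0,0],[0,0,0,0,0],[0,0,0,0,0],[0,0,0,0,0]]' 30
```

```text
time: 6.1
tool_pos: [0.5763, -0.1766, 0.1048]
tcp_rot: [-0.001, 3.141, -0.005]
wrist_force: [-0.5, -5.3, 0.9]
width: 0.222
grip_force: 30.8
```

```bash
cat > arc.py <<'E'
import sys,numpy as np
from math import *
cx,cy,px,py,step,n=map(float,sys.argv[1:])   # from current commanded tcp, circle about c
a0=atan2(py-cy,px-cx);P=np.array([px,py]);out=[]
print("phi0",degrees(a0))
for i in range(1,int(n)+1):
    a=a0-radians(step*i);g=np.array([cx+.045*cos(a),cy+.045*sin(a)])
    r=np.round((g-P)/.05*[-1,1],2);P=P+r*[-1,1]*.05;out.append([*map(float,r),0,0,0])
print(str(out).replace(".0,",",").replace(" ",""),P.round(4))
E
python3 arc.py 0.535 -0.164 0.5768 -0.1751 12 8
```

```text
phi0 -14.871680760015854
[[0.03,-0.18,0,0,0],[0.11,-0.16,0,0,0],[0.13,-0.14,0,0,0],[0.16,-0.1,0,0,0],[0.17,-0.07,0,0,0],[0.19,-0.03,0,0,0],[0.18,0.01,0,0,0],[0.19,0.05,0,0,0]] [ 0.5188 -0.2061]
```

```bash
python3 -m creep '[[0.03,-0.18,0,0,0],[0.11,-0.16,0,0,0],[0.13,-0.14,0,0,0],[0.16,-0.1,0,0,0]]'
python3 -m creep '[[0.17,-0.07,0,0,0],[0.19,-0.03,0,0,0],[0.18,0.01,0,0,0],[0.19,0.05,0,0,0],[0,0,0,0,0]]'
```

```text
time: 6.6
tool_pos: [0.5545, -0.2028, 0.1047]
tcp_rot: [0.001, 3.141, 0.004]
wrist_force: [-0.6, 6.7, 5.2]
width: 0.225
grip_force: 31.3
time: 7.22
tool_pos: [0.5175, -0.205, 0.1047]
tcp_rot: [-0.0, -3.141, -0.002]
wrist_force: [-0.6, 6.2, 6.4]
width: 0.222
grip_force: 31.3
```

```bash
python3 arc.py 0.535 -0.164 0.5188 -0.2061 12 10
```

```text
phi0 -111.0466302008204
[[0.17,0.09,0,0,0],[0.14,0.12,0,0,0],[0.12,0.14,0,0,0],[0.09,0.17,0,0,0],[0.05,0.18,0,0,0],[0,0.19,0,0,0],[-0.02,0.19,0,0,0],[-0.07,0.17,0,0,0],[-0.11,0.16,0,0,0],[-0.13,0.13,0,0,0]] [ 0.5068 -0.1291]
```

```bash
python3 -m creep '[[0.17,0.09,0,0,0],[0.14,0.12,0,0,0],[0.12,0.14,0,0,0],[0.09,0.17,0,0,0],[0.05,0.18,0,0,0],[0,0.19,0,0,0],[0,0,0,0,0]]'
python3 - <<'E'
from h import *
a=[bot.read_camera(n)["pixels"][:,:,::-1] for n in("top","scene")]
c=np.hstack([a[0][150:280,310:420],a[1][180:310,150:260]]);cv2.imwrite("pics/g2.png",cv2.resize(c,None,fx=3.5,fy=3.5,interpolation=2))
E
```

```text
time: 8.1
tool_pos: [0.4885, -0.1597, 0.1046]
tcp_rot: [0.001, -3.14, -0.002]
wrist_force: [-1.8, 1.2, 8.3]
width: 0.221
grip_force: 31.6
```

View pics/g2.png

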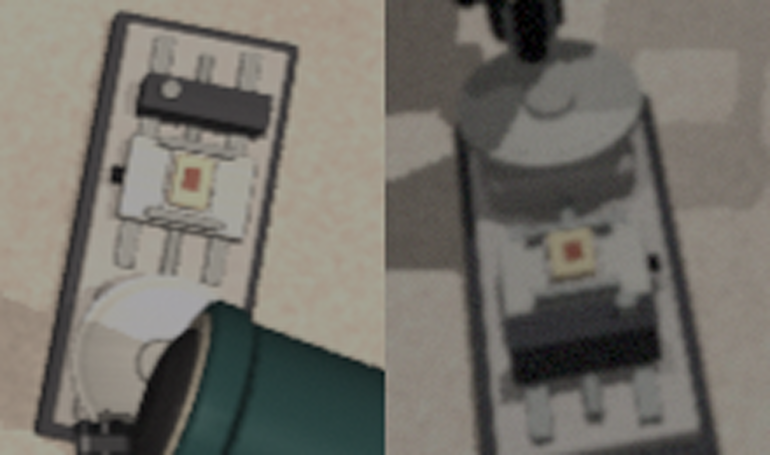

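The carriage has moved up to within a few mm of the stop (gap at about (200,140) in the top half, still visible). I'll continue in small steps and watch the force.

```bash
python3 arc.py 0.535 -0.164 0.4903 -0.1616 6 16
python3 -m creep '[[0,0.1,0,0,0],[-0.01,0.09,0,0,0],[-0.03,0.09,0,0,0],[0,0,0,0,0]]'
```

```text
phi0 176.92666748892663
[[-0.01,0.09,0,0,0],[-0.01,0.1,0,0,0],[-0.03,0.09,0,0,0],[-0.04,0.08,0,0,0],[-0.05,0.08,0,0,0],[-0.06,0.08,0,0,0],[-0.06,0.07,0,0,0],[-0.07,0.06,0,0,0],[-0.07,0.06,0,0,0],[-0.09,0.04,0,0,0],[-0.08,0.04,0,0,0],[-0.09,0.03,0,0,0],[-0.09,0.02,0,0,0],[-0.1,0.01,0,0,0],[-0.09,0,0,0,0],[-0.1,-0.01,0,0,0]] [ 0.5423 -0.1196]
time: 8.7
tool_pos: [0.4915, -0.1464, 0.1046]
tcp_rot: [0.001, -3.141, -0.001]
wrist_force: [0.5, 0.3, 6.0]
width: 0.22
grip_force: 31.4
```

```bash
python3 -m creep '[[-0.04,0.08,0,0,0],[-0.05,0.08,0,0,0],[0,0,0,0,0]]'; python3 -m creep '[[-0.06,0.08,0,0,0],[-0.06,0.07,0,0,0],[0,0,0,0,0]]'
```

```text
time: 9.07
tool_pos: [0.4957, -0.1383, 0.1046]
tcp_rot: [0.001, -3.141, -0.001]
wrist_force: [-0.9, 0.4, 7.6]
width: 0.221
grip_force: 31.5
time: 9.45
tool_pos: [0.5017, -0.1308, 0.1046]
tcp_rot: [0.001, -3.141, -0.001]
wrist_force: [-0.3, 0.4, 6.3]
width: 0.227
grip_force: 31.4
```

```bash
python3 -m creep '[[-0.07,0.06,0,0,0],[-0.07,0.06,0,0,0],[0,0,0,0,0]]'; python3 -m creep '[[-0.09,0.04,0,0,0],[-0.08,0.04,0,0,0],[0,0,0,0,0]]'
```

```text
time: 9.82
tool_pos: [0.5089, -0.125, 0.1047]
tcp_rot: [0.001, -3.141, -0.0]
wrist_force: [0.7, -1.3, 6.3]
width: 0.222
grip_force: 31.3
time: 10.2
tool_pos: [0.5172, -0.1208, 0.1046]
tcp_rot: [0.001, -3.141, -0.001]
wrist_force: [-0.4, 0.0, 7.4]
width: 0.222
grip_force: 31.4
```

```bash
python3 -m creep '[[-0.09,0.03,0,0,0],[0,0,0,0,0]]'; python3 -m creep '[[-0.09,0.02,0,0,0],[0,0,0,0,0]]'; python3 -m creep '[[-0.1,0.01,0,0,0],[0,0,0,0,0]]'
python3 - <<'E'
from h import *
a=[bot.read_camera(n)["pixels"][:,:,::-1] for n in("top","scene")]
c=np.hstack([a[0][150:230,320:400],a[1][220:300,165:245]]);cv2.imwrite("pics/g3.png",cv2.resize(c,None,fx=5,fy=5,interpolation=2))
E
```

```text
time: 10.45
tool_pos: [0.5217, -0.1193, 0.1046]
tcp_rot: [0.001, -3.14, -0.001]
wrist_force: [0.0, 0.5, 7.2]
width: 0.224
grip_force: 31.4
time: 10.7
tool_pos: [0.5261, -0.1184, 0.1046]
tcp_rot: [0.001, -3.14, -0.001]
wrist_force: [-0.0, 0.5, 6.4]
width: 0.226
grip_force: 31.4
time: 10.95
tool_pos: [0.5312, -0.1178, 0.1046]
tcp_rot: [0.001, -3.14, -0.001]
wrist_force: [0.1, -0.4, 6.8]
width: 0.222
grip_force: 31.4
```

View pics/g3.png

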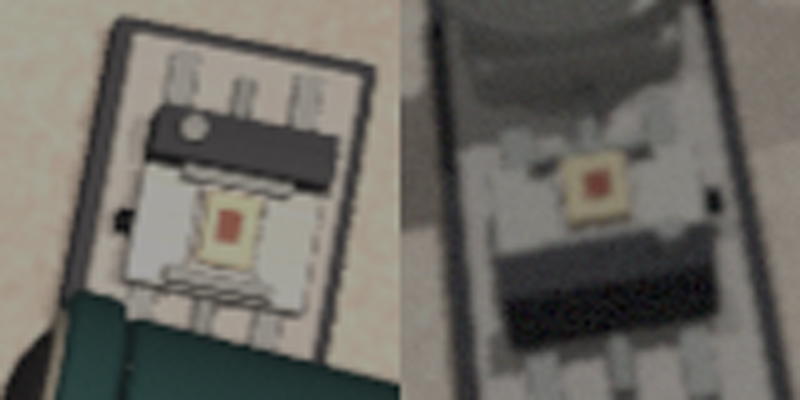

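The top half shows the carriage apparently against the stop (edge at about (240,170)), but there is no force rise yet. I'll keep winding until the wheel goes solid.

```bash
python3 -m creep '[[-0.09,0,0,0,0],[0,0,0,0,0]]'; python3 -m creep '[[-0.1,-0.01,0,0,0],[0,0,0,0,0]]'
```

```text
time: 11.3
tool_pos: [0.5356, -0.1178, 0.1046]
tcp_rot: [0.001, -3.14, -0.001]
wrist_force: [-0.3, 0.6, 7.0]
width: 0.221
grip_force: 31.4
time: 11.55
tool_pos: [0.538, -0.118, 0.1045]
tcp_rot: [0.001, -3.134, -0.002]
wrist_force: [-9.2, 1.7, 14.0]
width: 0.223
grip_force: 32.3
```

```bash
python3 -m creep '[[-0.06,-0.01,0,0,0],[0,0,0,0,0]]'
```

```text
time: 11.8
tool_pos: [0.5387, -0.1181, 0.1045]
tcp_rot: [0.001, -3.13, -0.004]
wrist_force: [-15.2, 1.2, 19.6]
width: 0.221
grip_force: 32.8
```

```bash
python3 -m creep '[[0.05,0,0,0,0],[0,0,0,0,0.4],[0,0,0,0,0.7],[0,0,0,0,1],[0,0,0,0,1],[0,0,0,0,1],[0,0,0,0,1],[0,0,0,0,1]]'; python3 -m creep '[[0,0,-0.3,0,1],[0,0,-0.6,0,1],[0,0,-0.8,0,1],[0,0,-0.8,0,1],[0,0,-0.8,0,1],[0.8,0,0,0,1],[0.8,0,0,0,1],[0,0.8,0,0,1],[0,0.8,0,0,1],[0,0.8,0,0,1],[0,0.8,0,0,1],[0,0.8,0,0,1],[0,0.8,0,0,1],[0,0,0,0,1],[0,0,0,0,1]]'
python3 - <<'E'
from h import *
a=[bot.read_camera(n)["pixels"][:,:,::-1] for n in("top","scene")]
c=np.hstack([a[0][140:300,300:420],a[1][170:330,140:260]]);cv2.imwrite("pics/g4.png",cv2.resize(c,None,fx=3.3,fy=3.3,interpolation=2))
E
```

```text
time: 12.8
tool_pos: [0.5416, -0.1197, 0.1043]
tcp_rot: [-0.0, 3.142, 0.0]
wrist_force: [-0.4, -0.2, -0.4]
width: 0.996
grip_force: 0.0
time: 14.68
tool_pos: [0.4615, 0.12, 0.27]
tcp_rot: [-0.001, 3.141, -0.001]
wrist_force: [0.1, 0.0, 1.4]
width: 1.001
grip_force: 0.0
```

View pics/g4.png

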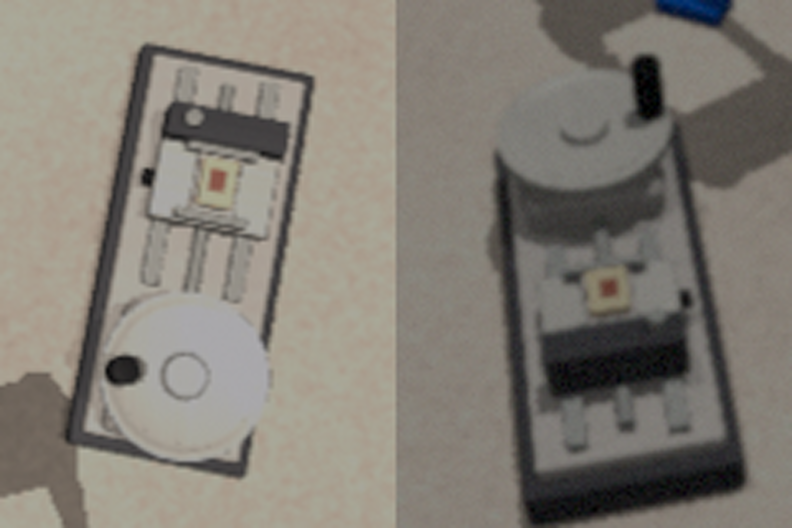

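The carriage sits against the stop with no gap (at about (225,150) in the top half). The handle is free at (123,370), and the arm is clear.

```bash
python3 -c "
from workcell import bot
print(bot.finish_job())"
```

```text
the job is handed in; nothing more can be done
None
```

I wound the loaded carriage forward until its wheel went solid against the stop, let go of the handle and moved the arm clear. I never touched the idle stand. The job was handed in at about 15 s; no verdict came back.

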